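# Gauge two sleeves, then hold the lamp shutter half open

### The arm

A 6-joint arm with a two-finger parallel gripper is mounted at the origin on a cart in front of the work surface, level with it; the furniture and walls round the work are solid. World frame = base frame: x ahead of the robot, y to its left, z up, the work surface at z = 0. Lengths are in mm, angles in degrees, forces in N, time in s.
With the tool pointing down it reaches from about 350 to 850 mm from the base axis. Payload 8.1 kg.
Tool frame: the origin (TCP) lies at the very end of the fingers, on their centre line; the grasp point (between the pads) lies r.tcp_to_grasp behind it (r.tcp_to_grasp is the distance from the TCP to the grasp point, in mm); z points along the fingers, y is the line along which they close (so a half turn about z gives the same grasp; the last joint's range is limited). The gripper opens to 85 mm and grips with 20 to 120 N. Pads are 22 mm wide; open, the fingers measure 114 mm over their backs; the gripper's body (76 mm by 85 mm) begins 54 mm behind the grasp point. The pads swing forward as they close: fully open they stand 13 mm farther back than shut.
Start: joints at [60.997, 7.471, 85.268, -0, 87.261, -4.893], TCP at [245.074, 547.671, 196.692] pointing down, gripper open.
Joint ranges: [-169.43, 169.43], [-51.17, 129.36], [1.28, 143.12], [-76.62, 256.62], [0, 156.53], [-152.29, 152.29]. Speed limits (degrees/s): [136.94, 136.94, 159.86, 180, 180, 180].

### API

Orientations are given as [roll, pitch, yaw] about the fixed x, y, z axes, in that order (R = Rz(yaw) Ry(pitch) Rx(roll)).
In Python, from bench import sense, viewer, order, r gives the robot as it stands.
- The arm moves only by the tool carry_out, never from a script. Its argument "increments" is one flat list of numbers, 7 for each row, row after row: the shift along the tool's x, y, z as a fraction of full scale, then the turn, a rotation vector about the tool's x, y, z as a fraction of full scale, then the opening, from -1 (shut) to 1 (fully open). A call has exactly 10 rows; each row is the pose to reach, as a shift and turn from the pose commanded when the call began, along the tool's axes at that moment, turning the shorter way round; what a row does not reach only later rows make up. Full scale, the value 1, is 400 mm for a shift and 2 pi rad for a turn. A row lasts 1/8 s, in which the tool goes at most 62.5 mm and 10.7 degrees, less where a joint would pass 70% of its speed; a pose out of reach is approached as far as the arm can. A call with a number of a shift or a turn outside -1 to 1 is refused whole. A call with a gripper value outside its range is refused whole. The fingers move at their own pace and stop on an object; "force" is the grip in N (left out, the last holds). Time passes only in rows, so rows that repeat a pose let the fingers close, or fill a call up. It gives the time, the measured TCP pose, the force, the opening and the grip force at its end, in the units of the state.
- sense(): the state, without advancing time (a new reading comes with each control period).
- viewer.snapshot(name): name is "scene" or "top" or "wrist"; returns the picture (420x560x3 uint8, red, green, blue); there is no depth.
- viewer.get_calibration(name): a dict with "fx", "fy", "cx", "cy" (pixels), "R" (3x3) and "t" (3): a world point X has camera coordinates R X + t. Camera axes: x right, y down, z forward; pixel columns grow to the right and rows downward; lengths in mm; the calibration is good to about 2 mm. The wrist camera is an equidistant fisheye: a pixel r from the principal point sees the ray r / f radians off the axis. A picture is of the moment at which its call begins: read the wrist's pose just before it. get_calibration takes no time and is no camera call; for the wrist camera it gives the pose at the moment of the call.
- order.hand_in(): hands the job in; it is judged then, once.
The state is a dict: "time": time; "joint_pos": joint angles; "qd": joint speeds; "joint_efforts": joint torques, N m; "tool_pos": TCP position; "tcp_rot": TCP orientation; "ft_force": force on the tool from outside, world axes, zero at the start; "wrist_torque": the same for the moment, N m; "finger_gap": finger opening in mm; "grip_force": force on a finger pad.
Only numpy, scipy, OpenCV 4.12 (cv2) and the standard library are available. Lean on these libraries where they do the work, as an engineer would, in place of code of your own. Each camera call takes 0.05 s, during which the arm holds its last target. There are 200 camera calls.

### The job

Two steel sleeves that look alike from outside stand on the bench: slide the one whose bore fits over the gauge pin fully down onto it and leave it there, and put the other one, whose bore is too small, into the grey reject tray. Then take the tab on top of the gauge stand's sprung lamp shutter, slide it open to half of its travel (tab in line with the long white middle mark on the lamp housing), and finish while still holding it there against its spring; do not let go at the end.

Things in the scene. Friction and masses are not known exactly. Their poses are not given: they have to be found in the camera images.
- gauge_stand: Fixed stand mid-bench. Origin: centre of the underside of its dark base plate, 180 (x) x 170 (y) x 10 mm; +x points from pin to lamp housing, z up. The gauge pin, 18 mm thick, tapered tip, stands at x -50, y +30 mm, tip 54 mm above the bench. The grey lamp housing behind fills x +30 to +85, y -80 to +80 mm, top at 65 mm; the shutter slides on its front face over a white window.
- pin_foot (a point): Foot of the gauge pin: point on the pin's axis at 10.5 mm above the bench, where the underside of a fully seated sleeve rests. Axes as gauge_stand.
- half_mark (a point): Point by the long white middle mark on the housing's top front edge (65 mm above the bench), at y 0 of gauge_stand: the tab's centre stands here in y at half travel. Short marks at y +30 and -30 mm show shut and fully open. Axes as gauge_stand.
- shutter (a joint): Slide of the shutter, m: 0 shut (at the start), 0.060 fully open, 0.030 half travel. It opens towards -y of gauge_stand, to the robot's right. A spring pulls it shut: about 3 N at the start of travel, rising 2 N per 10 mm to 9 N at half and 15 N fully open; released, it slides shut.
- shutter_tab (a point): Centre of the upright steel tab of the shutter, 16 (x) x 18 (y) x 30 mm high, 85 mm above the bench: it spans 70 to 100 mm, 5 mm clear above the housing top. Moves with the shutter. Axes as gauge_stand. It can be pinched from above across its y faces.
- sleeve_wide: Loose upright steel sleeve (plain tube), 34 mm outside diameter, 40 mm high, about 120 g (80 to 170), through bore 22 mm: the one that fits the pin. It stands to the left of the gauge stand; which of the two places it has varies. Origin: centre of its underside, z along its axis.
- sleeve_narrow: Loose upright steel sleeve, 34 mm outside diameter, 40 mm high, about 120 g (80 to 170), like the other but with a through bore of only 12 mm: it does not go on the pin and is the reject. Origin: centre of its underside, z along its axis.
- reject_tray: Fixed open grey plastic tray, 120 x 120 mm outside, 28 mm high, walls and floor 4 mm, to the right of the gauge stand. Origin: centre of its underside, z up, x and y along its sides.
Not all that is in view belongs to the job. What is shaped like the sleeve_wide but orange, purple or red is not meant.

How it is judged (in metres and radians):
On the way, in this order (a step that is already met when the one before it is completed fails the run):
1. the fitting sleeve is fully down on the gauge pin and the other lies in the reject tray, both let go (horizontal distance between sleeve_wide and pin_foot below 0.005 m and z of sleeve_wide in the frame of gauge_stand below 0.015 m and angle between sleeve_wide's own z axis and vertical below 0.1 rad and x of sleeve_narrow in the frame of reject_tray between -0.056 and 0.056 m and y of sleeve_narrow in the frame of reject_tray between -0.056 and 0.056 m and z of sleeve_narrow in the frame of reject_tray below 0.026 m and linear speed of each of sleeve_wide, sleeve_narrow below 0.02 m/s and contact force between the fingers and sleeve_wide below 0.2 N and contact force between the fingers and sleeve_narrow below 0.2 N), for 0.2 s.
2. the fingers hold the shutter at half travel (value of joint shutter between 0.025 and 0.035 m and velocity of joint shutter between -0.01 and 0.01 m/s and contact force between the fingers and shutter above 4 N), for 0.5 s.
At the end, for the whole second after the job is handed in: The wide-bore sleeve is on the gauge pin, upright and fully down (underside within 5 mm of the base plate), the narrow-bore sleeve rests in the reject tray, both released and at rest; the shutter stands still at half travel, 30 mm within 5 mm either way, held by the fingers with more than 4 N (all of step 1 and all of step 2); the arm keeps its last pose, push and grip.
It also fails if it takes over 61 s, if anything falls off the work surface, if the arm or the gripper's body presses on something with over 40 N, if the wrist force passes 120 N, or if a joint passes its speed limit or range.

## Working session

There is one attempt and no reset: what is moved stays moved. The work goes in short steps, Python scripts to look and compute and a tool call to move; the robot and the scene stay as the last step left them, time stands still between calls to the robot, and variables do not carry over. Pictures are saved under pics/ and viewed, at most 10 in all, crops included, and the job is handed in when it is done.

Besides the shell and the picture viewer there is one more tool, called after "Request:" by a JSON object that holds its "fn" and its "kwargs", one argument or row to a line. carry_out: Moves the arm, as the interface text tells. Its arguments: {"type":"object","properties":{"increments":{"type":"array"},"force":{"type":"number"}},"required":["increments"]}

```bash
mkdir -p pics; ls; python3 - <<'E'
from bench import sense, viewer, order, r
import cv2,numpy as np
s=sense();print(s['time'],s['tool_pos'],s['tcp_rot'],s['finger_gap'],r.tcp_to_grasp)
for n in("scene","top","wrist"):
    c=viewer.get_calibration(n);print(n,c)
    cv2.imwrite(f"pics/{n}0.png",viewer.snapshot(n)[:,:,::-1])
E
```

```text
pics
0.0 [244.76313111 547.11296842 195.61776725] [-1.79891581e+02 -8.73166091e-03  1.55891089e+02] 85.16809806847542 18.700000000000003
scene {'fx': 487.68334746491, 'fy': 487.68334746491, 'cx': 278.03913885069505, 'cy': 199.43031428908648, 'R': array([[ 0.52442175, -0.85132349,  0.01517042],
       [-0.48576449, -0.31377257, -0.81583064],
       [ 0.69929585,  0.42047009, -0.57809188]]), 't': array([-273.23931718,  308.81992608,  751.73552568])}
top {'fx': 462.741959636741, 'fy': 462.741959636741, 'cx': 271.67302254205566, 'cy': 203.66857019661552, 'R': array([[ 0.01646988, -0.99965312, -0.02055212],
       [-0.99111929, -0.01360975, -0.13227746],
       [ 0.13195186,  0.02254819, -0.99099964]]), 't': array([  -5.32841932,  543.27055591, 1076.94886366])}
wrist {'fx': 325.19226210127806, 'fy': 325.19226210127806, 'cx': 276.7605574751409, 'cy': 205.58913226951847, 'R': array([[ 0.40872761,  0.91265465, -0.00179676],
       [ 0.87389927, -0.39080208,  0.28909133],
       [ 0.26313837, -0.1197298 , -0.95729984]]), 't': array([-598.81517519,  -37.16625569,  378.94580053])}
```

View pics/top0.png

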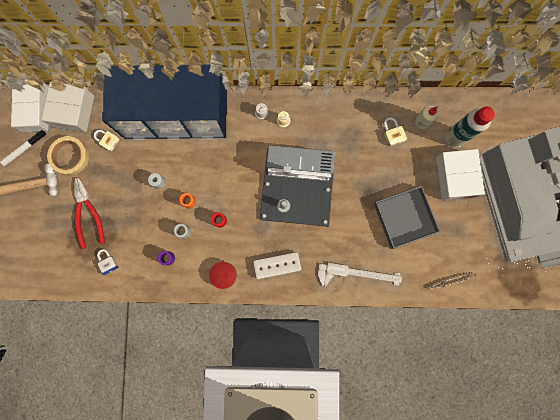

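View pics/scene0.png

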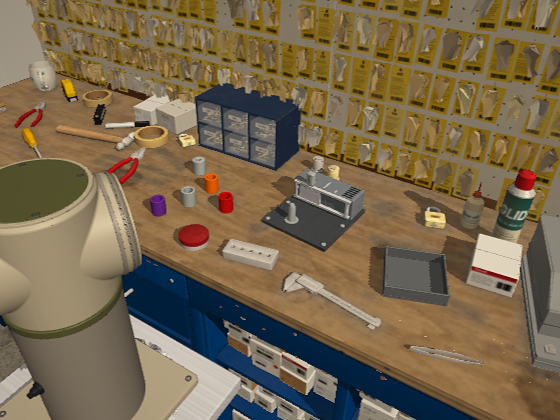

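```bash
python3 - <<'E'
import cv2,numpy as np
t=cv2.imread("pics/top0.png");w=cv2.imread("pics/wrist0.png")
a=cv2.resize(t[160:250,130:210],None,fx=5,fy=5,interpolation=cv2.INTER_CUBIC)[:450]
b=cv2.resize(t[140:230,255:340],None,fx=5,fy=5,interpolation=cv2.INTER_CUBIC)
cv2.imwrite("pics/c1.png",cv2.resize(np.hstack([a[:450],b[:450]]),(800,436)))
E
```

```text
(no output)
```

View pics/c1.png

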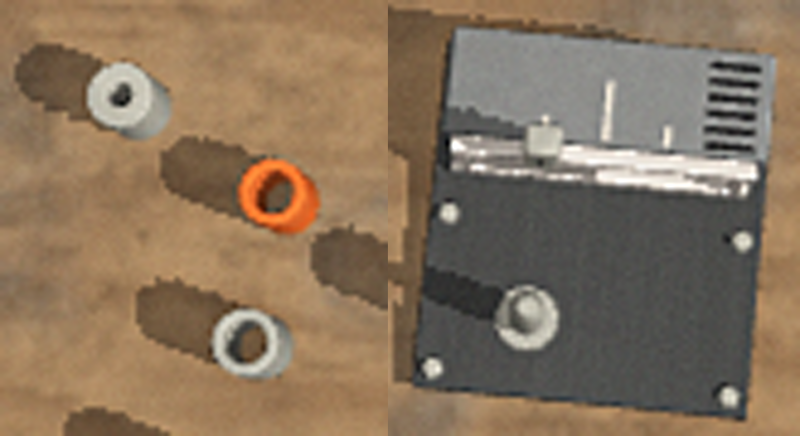

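View pics/wrist0.png

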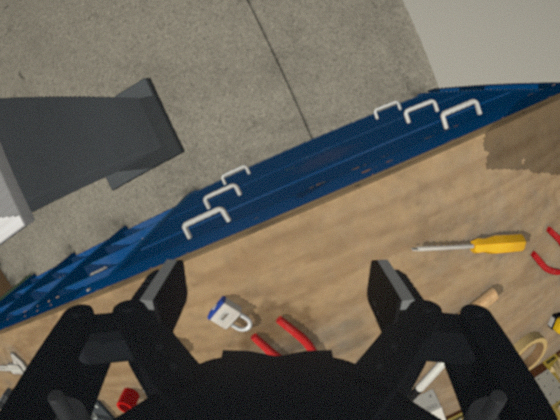

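```bash
cat > h.py <<'E'
from bench import sense, viewer, order, r
import cv2,numpy as np
from scipy.spatial.transform import Rotation as Ro
def cast(c,px,z):
    px=np.atleast_2d(np.asarray(px,float)); d=np.c_[(px[:,0]-c['cx'])/c['fx'],(px[:,1]-c['cy'])/c['fy'],np.ones(len(px))]
    if c.get('fish'):
        u=d[:,:2]; th=np.linalg.norm(u,axis=1,keepdims=True); d=np.c_[u/th*np.sin(th),np.cos(th)]
    o=-c['R'].T@c['t']; D=d@c['R']; return (o+D*((z-o[2])/D[:,2])[:,None])[:,:2]
E
python3 - <<'E'
from h import *
np.set_printoptions(precision=1,suppress=True)
c=viewer.get_calibration("top");cs=viewer.get_calibration("scene")
t=cv2.imread("pics/top0.png");hsv=cv2.cvtColor(t,cv2.COLOR_BGR2HSV)
D=lambda x,y,ox,oy,sx=0:((x-sx+.5)/4.848-.5+ox,(y+.5)/4.844-.5+oy)
print("narrow",cast(c,D(121,97,130,160),40),"wide",cast(c,D(248,343,130,160),40))
b=lambda x,y:D(x,y,255,140,388)
print("plate near corners",cast(c,[b(415,387),b(745,418)],10))
print("housing far corners",cast(c,[b(456,28),b(775,55)],65))
print("pin tip",cast(c,b(529,308),54),"pin collar",cast(c,b(526,318),10.5))
print("tab top",cast(c,b(543,132),100),"half mark near end",cast(c,b(606,138),65), "far end",cast(c,b(611,80),65),"screws",cast(c,[b(450,212),b(743,240),b(432,367),b(730,396)],11))
# tray: dark low-sat region
m=((hsv[:,:,1]<60)&(hsv[:,:,2]<140)).astype(np.uint8)
m[:, :360]=0;m[:,450:]=0;m[:175]=0;m[260:]=0
cn=max(cv2.findContours(m,0,2)[0],key=cv2.contourArea);q=cv2.minAreaRect(cn);bx=cv2.boxPoints(q)
print(q,bx,cast(c,bx,28),cast(c,bx,28).mean(0))
# sleeves by mask
for (x,y) in ((155,180),(181,230)):
    g=t[y-12:y+12,x-12:x+14].astype(int); 
    mm=((hsv[y-12:y+12,x-12:x+14,1]<45)&(g.max(2)>150)).astype(np.uint8)
    cc=max(cv2.findContours(mm,0,2)[0],key=cv2.contourArea); (cx,cy),ax,_=cv2.fitEllipse(cc); print(cx+x-12,cy+y-12,ax,cast(c,(cx+x-12,cy+y-12),40))
# scene: sleeves tops
s=cv2.imread("pics/scene0.png")
cv2.imwrite("pics/c2.png",cv2.resize(np.hstack([s[150:230,175:240],s[165:245,260:365]]),(765,360),interpolation=cv2.INTER_CUBIC))
E
```

```text
narrow [[597.7 287.9]] wide [[475.4 218.8]]
plate near corners [[ 507.2   31. ]
 [ 493.9 -135.5]]
housing far corners [[ 679.4   11.8]
 [ 667.6 -144.5]]
pin tip [[542.4 -25.9]] pin collar [[543.1 -24.6]]
tab top [[620.2 -31.3]] half mark near end [[625.2 -62.3]] far end [[654.1 -64.5]] screws [[ 597.2   14.9]
 [ 584.6 -134.3]
 [ 517.4   22.6]
 [ 504.9 -127.8]]
((406.4892578125, 216.8861541748047), (50.1448974609375, 53.36215591430664), 70.55996704101562) [[373.  202.1]
 [423.3 184.4]
 [440.  231.6]
 [389.7 249.4]] [[ 551.5 -241.4]
 [ 596.5 -363.1]
 [ 482.5 -399.6]
 [ 438.5 -279.5]] [ 517.3 -320.9]
155.52164554595947 180.16058921813965 (12.28843879699707, 16.55586814880371) [[596.4 285.5]]
181.02967357635498 231.32392597198486 (13.050862312316895, 16.15044403076172) [[473.2 218.1]]
```

View pics/c2.png

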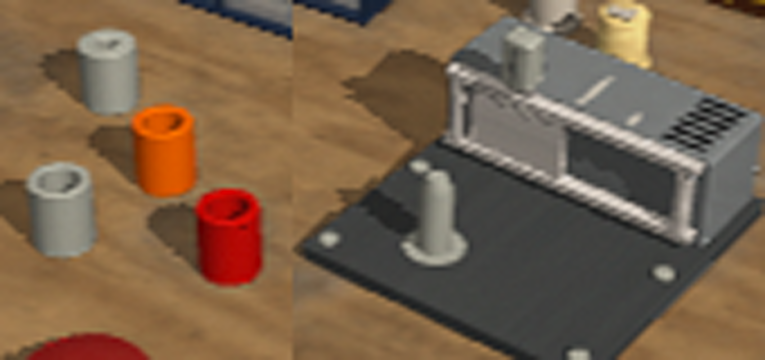

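```bash
cat > plan.py <<'E'
import json,sys,os,numpy as np
from scipy.spatial.transform import Rotation as Ro
# usage: plan.py x,y,z,yaw ... ; prints increments per waypoint, stores the last as commanded
f="cmd.json"; P=json.load(open(f)) if os.path.exists(f) else [245.074,547.671,196.692,155.89]
R=lambda y:Ro.from_euler('xyz',[180,0,y],degrees=True)
for a in sys.argv[1:]:
    T=[float(v) for v in a.split(',')]
    s=np.round(R(P[3]).inv().apply(np.array(T[:3])-P[:3])/400,3)
    t=np.round(-((T[3]-P[3]+180)%360-180)/360,4)
    print(*s,0,0,t,sep=', ')
    N=[*(P[:3]+R(P[3]).apply(s*400)),P[3]-t*360]
json.dump(N,open(f,'w'));print(np.round(N,1))
E
python3 plan.py 597,287,110,155.89; python3 plan.py 597,287,11,155.89
```

```text
-1.069, -0.235, 0.217, 0, 0, -0.0
[597.  287.2 109.9 155.9]
-0.0, -0.0, 0.247, 0, 0, -0.0
[597.  287.2  11.1 155.9]
```

```bash
rm cmd.json; python3 plan.py 565,301,110,155.89; python3 plan.py 597,287,70,155.89 597,287,11,155.89
```

```text
-0.982, -0.236, 0.217, 0, 0, -0.0
[565.  301.1 109.9 155.9]
-0.087, 0.001, 0.1, 0, 0, -0.0
-0.087, 0.001, 0.247, 0, 0, -0.0
[597.  287.2  11.1 155.9]
```

Request:
{"fn": "carry_out", "kwargs": {
  "increments": [-0.15, -0.036, 0.03, 0, 0, 0, 1, -0.3, -0.07, 0.06, 0, 0, 0, 1, -0.45, -0.11, 0.1, 0, 0, 0, 1, -0.6, -0.145, 0.13, 0, 0, 0, 1, -0.75, -0.18, 0.165, 0, 0, 0, 1, -0.9, -0.216, 0.2, 0, 0, 0, 1, -0.982, -0.236, 0.217, 0, 0, 0, 1, -0.982, -0.236, 0.217, 0, 0, 0, 1, -0.982, -0.236, 0.217, 0, 0, 0, 1, -0.982, -0.236, 0.217, 0, 0, 0, 1],
  "force": 60
}}

```text
time: 1.4
tool_pos: [564.3, 302.2, 110.3]
tcp_rot: [180.0, 0.0, 156.0]
ft_force: [-0.3, 0.2, -0.3]
finger_gap: 85.2
grip_force: 0.0
```

Request:
{"fn": "carry_out", "kwargs": {
  "increments": [-0.087, 0.001, 0.05, 0, 0, 0, 1, -0.087, 0.001, 0.1, 0, 0, 0, 1, -0.087, 0.001, 0.18, 0, 0, 0, 1, -0.087, 0.001, 0.247, 0, 0, 0, 1, -0.087, 0.001, 0.247, 0, 0, 0, 1, -0.087, 0.001, 0.247, 0, 0, 0, -1, -0.087, 0.001, 0.247, 0, 0, 0, -1, -0.087, 0.001, 0.247, 0, 0, 0, -1, -0.087, 0.001, 0.247, 0, 0, 0, -1, -0.087, 0.001, 0.247, 0, 0, 0, -1]
}}

```text
time: 2.65
tool_pos: [597.1, 287.2, 11.3]
tcp_rot: [180.0, 0.0, 155.9]
ft_force: [-0.3, 0.1, 0.3]
finger_gap: 0.3
grip_force: 0.0
```

```bash
python3 plan.py 597,287,160,155.89 560,0,160,155.89; python3 plan.py 517,-321,160,160 517,-321,60,160 517,-321,16,160
```

```text
-0.0, -0.0, -0.372, 0, 0, -0.0
-0.209, -0.693, -0.372, 0, 0, -0.0
[560.    0.  159.9 155.9]
-0.23, -0.777, -0.0, 0, 0, -0.0114
-0.23, -0.777, 0.25, 0, 0, -0.0114
-0.23, -0.777, 0.36, 0, 0, -0.0114
[ 517.1 -321.2   15.9  160. ]
```

```bash
echo '[597,287.2,11.1,155.89]'>cmd.json; python3 - <<'E'
from h import *
s=viewer.snapshot("scene")[:,:,::-1];t=viewer.snapshot("top")[:,:,::-1];w=viewer.snapshot("wrist")[:,:,::-1]
a=cv2.resize(s[130:255,130:270],(420,375));b=cv2.resize(t[130:255,95:220],(375,375))
cv2.imwrite("pics/d1.png",np.hstack([a,b]))
E
```

```text
(no output)
```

View pics/d1.png

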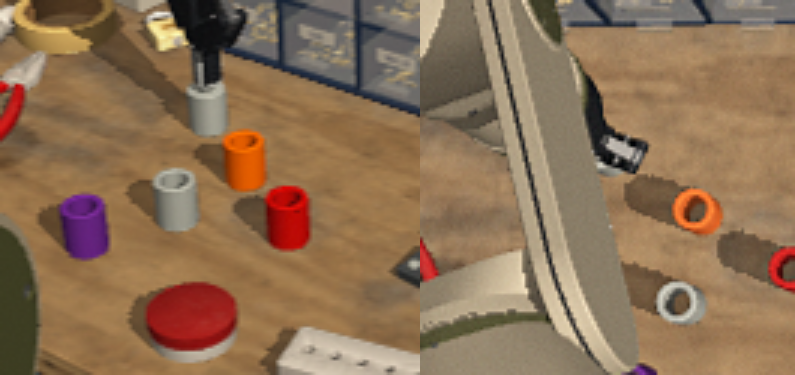

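```bash
python3 - <<'E'
from h import *
np.set_printoptions(precision=1,suppress=True)
c=viewer.get_calibration("scene")
D=lambda x,y:((x+.5)/4.5-.5+175,(y+.5)/4.5-.5+150)
E=lambda x,y:((x-292.5+.5)/4.5-.5+260,(y+.5)/4.5-.5+165)
print("narrow",cast(c,D(107,42),40),"bottom",cast(c,D(108,103),0),"wide",cast(c,D(60,180),40))
print("pin tip",cast(c,E(437,176),54),"tab top",cast(c,E(524,34),100),"mark near end",cast(c,E(580,103),65))
for z in (0,40): print(z,cast(viewer.get_calibration("top"),[(154.6,179.6),(181.2,230.5)],z))
w=viewer.get_calibration("wrist");print(-w['R'].T@w['t'])
s=cv2.imread("pics/scene0.png")
E
```

```text
narrow [[597.3 291.1]] bottom [[594.  291.7]] wide [[473.3 221.4]]
pin tip [[540.2 -23.1]] tab top [[614.5 -29. ]] mark near end [[621.8 -59.8]]
0 [[605.1 299.1]
 [478.  226.5]]
40 [[597.8 287.8]
 [475.2 217.8]]
[529.5 317.1 187.7]
```

```bash
python3 - <<'E'
from h import *
print(sense()['finger_gap'],sense()['tool_pos'],sense()['grip_force'])
s=viewer.snapshot("scene")[:,:,::-1];w=viewer.snapshot("wrist")[:,:,::-1]
cv2.imwrite("pics/d2.png",np.hstack([cv2.resize(s[115:185,165:235],(350,350),interpolation=cv2.INTER_CUBIC),cv2.resize(w[100:420,60:480],(450,350))]))
E
```

```text
0.04191611171702693 [596.98092861 287.13989512  11.07777398] 0.0
```

View pics/d2.png

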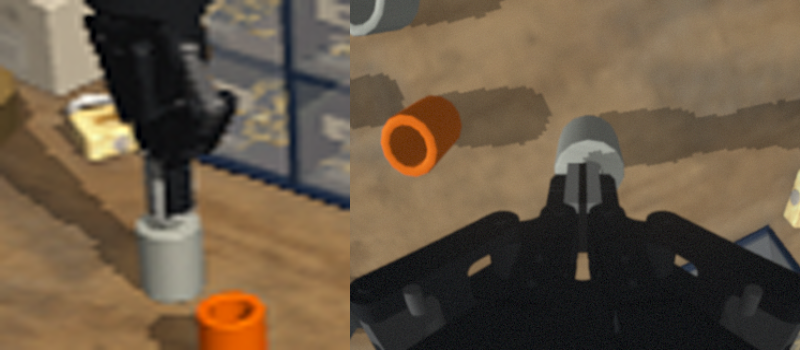

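```bash
python3 - <<'E'
from h import *
np.set_printoptions(precision=1,suppress=True)
w=viewer.get_calibration("wrist");w['fish']=1
for z in (0,11,30,40,45,50,60): print(z,cast(w,[(277.5,249),(277.5,228),(276,236)],z).ravel(), cast(viewer.get_calibration("scene"),[(199,158)],z))
E
```

```text
0 [607.6 282.6 594.6 288.4 599.1 285.4] [[653.3 338.6]]
11 [603.  284.6 590.8 290.1 595.  287.2] [[639.2 326.1]]
30 [595.1 288.1 584.2 293.  588.  290.4] [[614.8 304.3]]
40 [591.  289.9 580.7 294.5 584.3 292.1] [[602.  292.9]]
45 [588.9 290.9 579.  295.3 582.4 293. ] [[595.6 287.1]]
50 [586.8 291.8 577.3 296.  580.6 293.8] [[589.1 281.4]]
60 [582.6 293.6 573.8 297.6 576.9 295.5] [[576.3 270. ]]
```

Request:
{"fn": "carry_out", "kwargs": {
  "increments": [0, 0, -0.02, 0, 0, 0, -1, 0, 0, -0.04, 0, 0, 0, -1, 0, 0, -0.06, 0, 0, 0, -1, 0, 0, -0.08, 0, 0, 0, -1, 0, 0, -0.11, 0, 0, 0, -1, 0, 0, -0.15, 0, 0, 0, -1, 0, 0, -0.2, 0, 0, 0, -1, 0, 0, -0.2, 0, 0, 0, -1, 0, 0, -0.2, 0, 0, 0, 1, 0, 0, -0.2, 0, 0, 0, 1]
}}

```text
time: 4.15
tool_pos: [596.3, 286.9, 90.0]
tcp_rot: [-179.9, -0.1, 155.9]
ft_force: [0.3, 0.9, -0.3]
finger_gap: 36.1
grip_force: 0.0
```

```bash
echo '[597,287.2,91.1,155.89]'>cmd.json; python3 - <<'E'
from h import *
print(sense()['finger_gap'],sense()['tool_pos'],sense()['ft_force'])
s=viewer.snapshot("scene")[:,:,::-1];w=viewer.snapshot("wrist")[:,:,::-1]
cv2.imwrite("pics/d3.png",np.hstack([cv2.resize(s[85:185,150:250],(350,350),interpolation=cv2.INTER_CUBIC),cv2.resize(w[100:420,60:480],(450,350))]))
E
```

```text
36.05968531991713 [596.25111569 286.94952406  89.96304244] [ 0.25541835  0.88492206 -0.33862641]
```

View pics/d3.png

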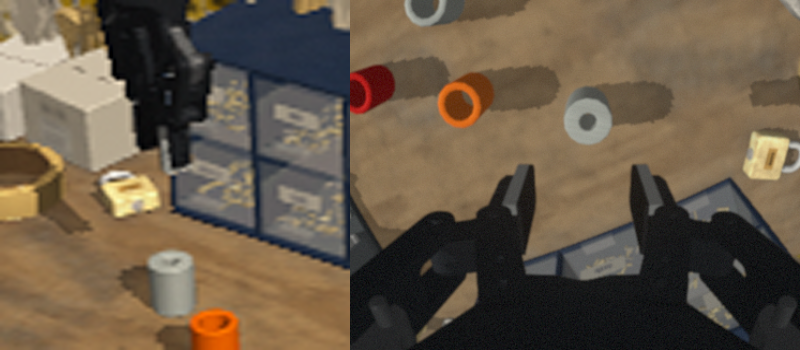

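```bash
python3 - <<'E'
from h import *
np.set_printoptions(precision=1,suppress=True)
w=viewer.get_calibration("wrist");w['fish']=1
print(cast(w,[(281.2,209.7)],40),-w['R'].T@w['t'],w['R'])
c=viewer.get_calibration("scene")
for P in [(596,287,90),(596,287,110),(596,287,120),(596,287,0)]:
    q=c['R']@np.array(P)+c['t'];print(P,q[0]/q[2]*c['fx']+c['cx'],q[1]/q[2]*c['fy']+c['cy'])
E
```

```text
[[595.6 290.5]] [529.2 317.  266.8] [[ 0.4  0.9 -0. ]
 [ 0.9 -0.4  0.3]
 [ 0.3 -0.1 -1. ]]
(596, 287, 90) 197.76192356384797 142.59795288482303
(596, 287, 110) 197.12535004697548 135.5692140915147
(596, 287, 120) 196.80253805457278 132.004879236534
(596, 287, 0) 200.48520722442896 172.6671420718804
```

```bash
python3 plan.py 597,289.5,-20,155.89; 
```

```text
0.002, 0.005, 0.278, 0, 0, -0.0
[597.1 289.4 -20.1 155.9]
```

Request:
{"fn": "carry_out", "kwargs": {
  "increments": [0.002, 0.005, 0, 0, 0, 0, 1, 0.002, 0.005, 0.03, 0, 0, 0, 1, 0.002, 0.005, 0.1, 0, 0, 0, 1, 0.002, 0.005, 0.18, 0, 0, 0, 1, 0.002, 0.005, 0.24, 0, 0, 0, 1, 0.002, 0.005, 0.278, 0, 0, 0, 1, 0.002, 0.005, 0.278, 0, 0, 0, -1, 0.002, 0.005, 0.278, 0, 0, 0, -1, 0.002, 0.005, 0.278, 0, 0, 0, -1, 0.002, 0.005, 0.278, 0, 0, 0, -1]
}}

```text
time: 5.5
tool_pos: [598.5, 290.0, -18.2]
tcp_rot: [179.9, 0.1, 155.9]
ft_force: [0.4, 0.0, 5.4]
finger_gap: 31.4
grip_force: 60.1
```

Request:
{"fn": "carry_out", "kwargs": {
  "increments": [0, 0, -0.01, 0, 0, 0, -1, 0, 0, -0.02, 0, 0, 0, -1, 0, 0, -0.04, 0, 0, 0, -1, 0, 0, -0.07, 0, 0, 0, -1, 0, 0, -0.12, 0, 0, 0, -1, 0, 0, -0.2, 0, 0, 0, -1, 0, 0, -0.3, 0, 0, 0, -1, 0, 0, -0.4, 0, 0, 0, -1, 0, 0, -0.4, 0, 0, 0, -1, 0, 0, -0.4, 0, 0, 0, -1]
}}

```text
time: 6.75
tool_pos: [597.1, 289.4, 140.5]
tcp_rot: [180.0, 0.0, 155.9]
ft_force: [-0.1, -0.5, -2.2]
finger_gap: 31.2
grip_force: 59.5
```

```bash
python3 - <<'E'
from h import *
s0=sense();print(s0['finger_gap'],s0['ft_force'],s0['tool_pos'])
s=viewer.snapshot("scene")[:,:,::-1];w=viewer.snapshot("wrist")[:,:,::-1]
cv2.imwrite("pics/e1.png",np.hstack([cv2.resize(s[40:180,130:270],(350,350),interpolation=cv2.INTER_CUBIC),cv2.resize(w[100:420,60:480],(450,350))]))
E
```

```text
31.236281164204325 [-0.12912654 -0.53014265 -2.23848607] [597.09039409 289.38646898 140.54151122]
```

View pics/e1.png

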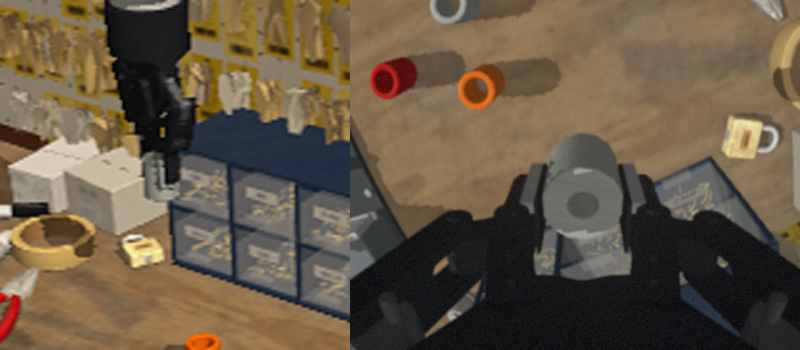

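```bash
echo '[597.1,289.4,139.9,155.89]'>cmd.json; python3 plan.py 575,-60,140,155.89; python3 plan.py 517,-321,140,160 517,-321,-8,160; python3 plan.py 517,-321,120,160
```

```text
-0.306, -0.82, -0.0, 0, 0, -0.0
[574.8 -60.  139.9 155.9]
-0.135, -0.655, -0.0, 0, 0, -0.0114
-0.135, -0.655, 0.37, 0, 0, -0.0114
[ 517.1 -321.2   -8.1  160. ]
0.0, 0.0, -0.32, 0, 0, -0.0
[ 517.1 -321.2  119.9  160. ]
```

Request:
{"fn": "carry_out", "kwargs": {
  "increments": [-0.03, -0.08, 0, 0, 0, 0, -1, -0.08, -0.21, 0, 0, 0, 0, -1, -0.13, -0.35, 0, 0, 0, 0, -1, -0.18, -0.49, 0, 0, 0, 0, -1, -0.23, -0.63, 0, 0, 0, 0, -1, -0.28, -0.75, 0, 0, 0, 0, -1, -0.306, -0.82, 0, 0, 0, 0, -1, -0.306, -0.82, 0, 0, 0, 0, -1, -0.306, -0.82, 0, 0, 0, 0, -1, -0.306, -0.82, 0, 0, 0, 0, -1]
}}

```text
time: 8.1
tool_pos: [574.6, -58.9, 139.4]
tcp_rot: [-180.0, -0.1, 156.0]
ft_force: [-0.7, 0.1, -0.2]
finger_gap: 31.4
grip_force: 59.7
```

Request:
{"fn": "carry_out", "kwargs": {
  "increments": [-0.03, -0.12, 0, 0, 0, -0.0114, -1, -0.06, -0.26, 0, 0, 0, -0.0114, -1, -0.09, -0.4, 0, 0, 0, -0.0114, -1, -0.12, -0.54, 0, 0, 0, -0.0114, -1, -0.135, -0.655, 0, 0, 0, -0.0114, -1, -0.135, -0.655, 0.1, 0, 0, -0.0114, -1, -0.135, -0.655, 0.22, 0, 0, -0.0114, -1, -0.135, -0.655, 0.31, 0, 0, -0.0114, -1, -0.135, -0.655, 0.35, 0, 0, -0.0114, -1, -0.135, -0.655, 0.37, 0, 0, -0.0114, -1]
}}

```text
time: 9.35
tool_pos: [517.4, -320.6, -8.4]
tcp_rot: [180.0, -0.0, 160.0]
ft_force: [0.2, 0.5, -0.2]
finger_gap: 31.6
grip_force: 59.8
```

Request:
{"fn": "carry_out", "kwargs": {
  "increments": [0, 0, 0, 0, 0, 0, -0.1, 0, 0, 0, 0, 0, 0, 0.2, 0, 0, 0, 0, 0, 0, 0.2, 0, 0, 0, 0, 0, 0, 0.2, 0, 0, 0, 0, 0, 0, 0.2, 0, 0, -0.05, 0, 0, 0, 0.2, 0, 0, -0.12, 0, 0, 0, 0.2, 0, 0, -0.22, 0, 0, 0, 0.2, 0, 0, -0.32, 0, 0, 0, 0.2, 0, 0, -0.32, 0, 0, 0, 0.2]
}}

```text
time: 10.6
tool_pos: [520.0, -323.4, 126.6]
tcp_rot: [-179.8, 0.5, 160.0]
ft_force: [0.3, -1.0, -0.2]
finger_gap: 51.2
grip_force: 0.0
```

```bash
python3 - <<'E'
from h import *
np.set_printoptions(precision=1,suppress=True)
t=viewer.snapshot("top")[:,:,::-1];s=viewer.snapshot("scene")[:,:,::-1];c=viewer.get_calibration("top");cs=viewer.get_calibration("scene")
w=viewer.get_calibration("wrist");w['fish']=1;wi=viewer.snapshot("wrist")[:,:,::-1]
cv2.imwrite("pics/f_w.png",wi);cv2.imwrite("pics/f_s.png",s);cv2.imwrite("pics/f_t.png",t)
# bright grey blobs in the scene and wrist pictures
for n,im,cc in(("scene",s,cs),("wrist",wi,w),("top",t,c)):
    h=cv2.cvtColor(im,cv2.COLOR_BGR2HSV);m=((h[:,:,1]<40)&(h[:,:,2]>130)).astype(np.uint8)
    k,l,st,ce=cv2.connectedComponentsWithStats(m)
    for i in range(1,k):
        p=cast(cc,ce[i],30)[0]
        if 60<st[i,4]<4000 and abs(p[0]-517)<70 and abs(p[1]+321)<70 or (abs(p[0]-475)<40 and abs(p[1]-218)<40 and st[i,4]>50): print(n,st[i],ce[i],p)
E
python3 plan.py 490,100,120,130
```

```text
scene [181 186  15  21 203] [188.8 196.2] [464.  212.1]
scene [408 258  18  25 264] [417.  268.7] [ 514.4 -324. ]
wrist [ 257  179   41   39 1072] [277.  198.3] [ 518.5 -322.1]
top [402 209  14  14 109] [407.7 214.8] [ 521.7 -323.3]
top [174 224  16  14 119] [181.7 230.9] [474.9 218.8]
0.424, 0.966, -0.0, 0, 0, 0.0833
[489.9  99.9 119.9 130. ]
```

Request:
{"fn": "carry_out", "kwargs": {
  "increments": [0.06, 0.12, 0, 0, 0, 0.01, 0.42, 0.12, 0.27, 0, 0, 0, 0.02, 0.42, 0.18, 0.42, 0, 0, 0, 0.04, 0.42, 0.25, 0.57, 0, 0, 0, 0.06, 0.42, 0.31, 0.72, 0, 0, 0, 0.0833, 0.42, 0.38, 0.87, 0, 0, 0, 0.0833, 0.42, 0.424, 0.966, 0, 0, 0, 0.0833, 0.42, 0.424, 0.966, 0, 0, 0, 0.0833, 0.42, 0.424, 0.966, 0, 0, 0, 0.0833, 0.42, 0.424, 0.966, 0, 0, 0, 0.0833, 0.42]
}}

```text
time: 12.0
tool_pos: [489.7, 98.5, 119.4]
tcp_rot: [-179.9, -0.0, 129.9]
ft_force: [0.1, -0.0, 0.0]
finger_gap: 60.8
grip_force: 0.0
```

```bash
python3 plan.py 474,220,90,85.2; python3 plan.py 474,220,-15,85.2
```

```text
0.256, 0.162, 0.075, 0, 0, 0.1245
[473.7 220.   89.9  85.2]
0.0, 0.001, 0.262, 0, 0, -0.0
[474.1 220.  -14.9  85.2]
```

Request:
{"fn": "carry_out", "kwargs": {
  "increments": [0.1, 0.06, 0, 0, 0, 0.028, 0.42, 0.2, 0.12, 0.04, 0, 0, 0.056, 0.42, 0.256, 0.162, 0.075, 0, 0, 0.084, 0.42, 0.256, 0.162, 0.075, 0, 0, 0.112, 0.42, 0.256, 0.162, 0.075, 0, 0, 0.1245, 0.42, 0.256, 0.162, 0.075, 0, 0, 0.1245, 0.42, 0.256, 0.162, 0.075, 0, 0, 0.1245, 0.42, 0.256, 0.162, 0.075, 0, 0, 0.1245, 0.42, 0.256, 0.162, 0.075, 0, 0, 0.1245, 0.42, 0.256, 0.162, 0.075, 0, 0, 0.1245, 0.42]
}}

```text
time: 13.25
tool_pos: [473.7, 219.9, 89.9]
tcp_rot: [180.0, 0.0, 85.2]
ft_force: [-0.9, 0.1, -0.4]
finger_gap: 60.6
grip_force: 0.0
```

```bash
python3 - <<'E'
from h import *
np.set_printoptions(precision=1,suppress=True)
print(sense()['tool_pos'],sense()['tcp_rot'])
w=viewer.get_calibration("wrist");w['fish']=1;wi=viewer.snapshot("wrist")[:,:,::-1]
cv2.imwrite("pics/g_w.png",wi)
h=cv2.cvtColor(wi,cv2.COLOR_BGR2HSV)
m=((h[:,:,1]<50)&(h[:,:,2]>120)).astype(np.uint8)
for cn in cv2.findContours(m,0,2)[0]:
    if cv2.contourArea(cn)>250:
        e=cv2.fitEllipse(cn);print(e,cast(w,e[0],40))
E
```

```text
[473.7 219.9  89.9] [180.    0.   85.2]
((23.402454376220703, 309.81787109375), (22.748973846435547, 107.35617065429688), 153.80963134765625) [[182.5 127.6]]
((533.6973266601562, 245.35023498535156), (9.406126022338867, 48.81135177612305), 10.614154815673828) [[722.2 163.2]]
((277.1957702636719, 208.67616271972656), (41.368431091308594, 44.119693756103516), 86.4295654296875) [[474.1 222.6]]
((543.7904663085938, 157.40890502929688), (15.604362487792969, 40.49079895019531), 4.526759147644043) [[719.4 250.2]]
((156.08287048339844, 27.56915855407715), (19.753992080688477, 24.63622283935547), 0.0) [[398.9 365.1]]
```

Request:
{"fn": "carry_out", "kwargs": {
  "increments": [0, 0, 0.08, 0, 0, 0, 0.42, 0, 0, 0.16, 0, 0, 0, 0.42, 0, 0, 0.22, 0, 0, 0, 0.42, 0, 0.001, 0.262, 0, 0, 0, 0.42, 0, 0.001, 0.262, 0, 0, 0, 0.42, 0, 0.001, 0.262, 0, 0, 0, -1, 0, 0.001, 0.262, 0, 0, 0, -1, 0, 0.001, 0.262, 0, 0, 0, -1, 0, 0.001, 0.262, 0, 0, 0, 0.2, 0, 0.001, 0.262, 0, 0, 0, 0.2],
  "force": 20
}}

```text
time: 14.55
tool_pos: [473.9, 219.9, -15.0]
tcp_rot: [-180.0, 0.0, 85.2]
ft_force: [-0.8, 1.1, 0.0]
finger_gap: 51.1
grip_force: 0.0
```

```bash
python3 plan.py 474,220,-15,175.2
```

```text
0.0, -0.0, 0.0, 0, 0, -0.25
[474.1 220.  -14.9 175.2]
```

Request:
{"fn": "carry_out", "kwargs": {
  "increments": [0, 0, 0, 0, 0, -0.028, 0.2, 0, 0, 0, 0, 0, -0.056, 0.2, 0, 0, 0, 0, 0, -0.084, 0.2, 0, 0, 0, 0, 0, -0.112, 0.2, 0, 0, 0, 0, 0, -0.14, 0.2, 0, 0, 0, 0, 0, -0.168, 0.2, 0, 0, 0, 0, 0, -0.196, 0.2, 0, 0, 0, 0, 0, -0.224, 0.2, 0, 0, 0, 0, 0, -0.25, 0.2, 0, 0, 0, 0, 0, -0.25, 0.2]
}}

```text
time: 15.8
tool_pos: [473.9, 219.8, -15.1]
tcp_rot: [-180.0, -0.0, 175.1]
ft_force: [-0.4, 0.1, 0.3]
finger_gap: 51.4
grip_force: 0.0
```

Request:
{"fn": "carry_out", "kwargs": {
  "increments": [0, 0, 0, 0, 0, 0, 0.2, 0, 0, 0, 0, 0, 0, -1, 0, 0, 0, 0, 0, 0, -1, 0, 0, 0, 0, 0, 0, -1, 0, 0, 0, 0, 0, 0, -1, 0, 0, 0, 0, 0, 0, -1, 0, 0, -0.02, 0, 0, 0, -1, 0, 0, -0.08, 0, 0, 0, -1, 0, 0, -0.2, 0, 0, 0, -1, 0, 0, -0.3, 0, 0, 0, -1],
  "force": 40
}}

```text
time: 17.05
tool_pos: [473.9, 219.8, 106.6]
tcp_rot: [-180.0, -0.0, 175.2]
ft_force: [1.3, -0.8, -0.3]
finger_gap: 32.9
grip_force: 40.0
```

```bash
echo '[474.1,220,105.1,175.2]'>cmd.json; python3 plan.py 450,-20,110,175.2; python3 - <<'E'
from h import *
print(sense()['tool_pos'])
E
```

```text
0.01, -0.603, -0.012, 0, 0, -0.0
[449.9 -20.  109.9 175.2]
[473.85605631 219.8341196  106.59246987]
```

```bash
echo '[474.1,220,105.1,175.2]'>cmd.json; python3 plan.py 545,100,150,175.2 612,-26,150,175.2
```

```text
-0.202, -0.284, -0.112, 0, 0, -0.0
-0.395, -0.584, -0.112, 0, 0, -0.0
[612.  -26.  149.9 175.2]
```

Request:
{"fn": "carry_out", "kwargs": {
  "increments": [-0.07, -0.09, -0.06, 0, 0, 0, -1, -0.14, -0.19, -0.112, 0, 0, 0, -1, -0.202, -0.284, -0.112, 0, 0, 0, -1, -0.27, -0.38, -0.112, 0, 0, 0, -1, -0.33, -0.48, -0.112, 0, 0, 0, -1, -0.395, -0.584, -0.112, 0, 0, 0, -1, -0.395, -0.584, -0.112, 0, 0, 0, -1, -0.395, -0.584, -0.112, 0, 0, 0, -1, -0.395, -0.584, -0.112, 0, 0, 0, -1, -0.395, -0.584, -0.112, 0, 0, 0, -1]
}}

```text
time: 18.3
tool_pos: [611.7, -25.0, 150.0]
tcp_rot: [180.0, -0.0, 175.3]
ft_force: [0.2, 0.4, -0.2]
finger_gap: 33.2
grip_force: 40.1
```

```bash
python3 - <<'E'
from h import *
np.set_printoptions(precision=1,suppress=True)
print(sense()['tool_pos'])
w=viewer.get_calibration("wrist");w['fish']=1;wi=viewer.snapshot("wrist")[:,:,::-1]
cv2.imwrite("pics/h_w.png",wi);print(-w['R'].T@w['t'])
a=wi[60:380,120:440];cv2.imwrite("pics/h_c.png",cv2.resize(a,(600,600),interpolation=cv2.INTER_CUBIC))
h=cv2.cvtColor(wi,cv2.COLOR_BGR2HSV)
m=((h[:,:,1]<70)&(h[:,:,2]>115)).astype(np.uint8)
k,l,st,ce=cv2.connectedComponentsWithStats(m)
for i in range(1,k):
    if st[i,4]>15: print(st[i],ce[i],cast(w,ce[i],10),cast(w,ce[i],54))
E
```

```text
[611.7 -25.  150. ]
[538.  -19.2 326.7]
[ 27   0 114  26 907] [62.5  6.8] [[ 379.4 -248.9]] [[ 401.4 -217. ]]
[223   0  15   6  46] [229.2   1.3] [[423. -56.]] [[438.9 -50.9]]
[300  51  28  23 325] [313.6  63.4] [[494.7  19.8]] [[500.7  14.4]]
[ 0 63 31 31 44] [13.9 78.8] [[ 445.8 -333.2]] [[ 458.6 -289.6]]
[314  79  11  10  84] [319.3  83.3] [[514.7  23.8]] [[517.9  17.8]]
[161  83  10  10  74] [165.7  87.2] [[ 502.  -126.7]] [[ 507.  -111.8]]
[  0  90  50  60 951] [ 23.  118.8] [[ 499.  -323.1]] [[ 504.4 -280.8]]
[256  97  32  34 691] [270.2 112.9] [[540.2 -25.6]] [[539.9 -24.7]]
[441 112   8   8  24] [444.5 115.4] [[549.2 157.1]] [[547.7 132.6]]
[ 54 153  12   9  22] [ 59.3 156.7] [[ 554.1 -271.6]] [[ 551.8 -236.6]]
[165 161   9  11  72] [169.  165.9] [[ 582.1 -133.4]] [[ 576.  -117.5]]
[313 160  10  11  86] [317.7 164.8] [[594.8  16.8]] [[586.9  11.8]]
[ 46 162   7   6  16] [ 49.  164.5] [[ 560.8 -290.3]] [[ 557.6 -252.6]]
[105 173   9  13  55] [109.3 179.4] [[ 588.5 -206.7]] [[ 581.5 -180.6]]
[ 55 179  39  33 354] [ 76.3 194.9] [[ 601.3 -257. ]] [[ 592.5 -224. ]]
[ 98 184   8  1
[... 1387 characters left out ...]
0 351  10  10  61] [  3.7 355.5] [[ 887.3 -569.6]] [[ 838.7 -493.1]]
[369 356  23  25 277] [377.7 368.1] [[880.6  93.4]] [[833.   77.8]]
[ 20 360   7   8  16] [ 23.  363.4] [[ 896.2 -515.8]] [[ 846.4 -446.8]]
[  5 364   6   7  25] [  8.3 367.6] [[ 920.4 -579. ]] [[ 867.3 -501.2]]
[553 365   7  19  91] [556.6 373.6] [[1050.9  530.1]] [[979.7 453.8]]
[ 13 369   7  10  17] [ 15.9 373. ] [[ 931.1 -562.2]] [[ 876.5 -486.8]]
[  0 378  37  20 265] [ 17.4 388. ] [[ 982.  -594.5]] [[ 920.3 -514.6]]
[387 380  14  12  79] [395.2 385. ] [[926.2 125.7]] [[872.3 105.5]]
[407 396  12   7  41] [413.3 398.3] [[971.3 163.3]] [[911.1 137.9]]
[ 35 407  10  13  41] [ 40.1 413.7] [[1058. -574.]] [[ 985.7 -496.9]]
```

View pics/h_c.png

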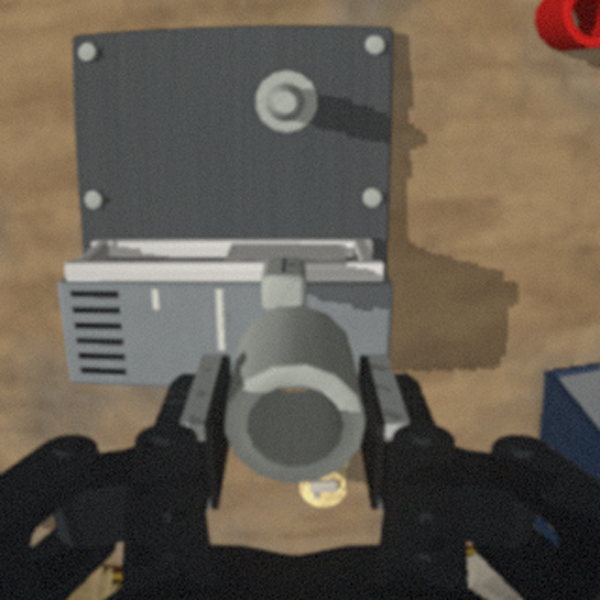

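```bash
python3 plan.py 541.2,-24.7,150,175.2 541.2,-24.7,60,175.2; python3 plan.py 541.2,-24.7,-3,175.2
```

```text
0.177, -0.012, -0.0, 0, 0, -0.0
0.177, -0.012, 0.225, 0, 0, -0.0
[541.  -24.9  59.9 175.2]
-0.0, 0.0, 0.157, 0, 0, -0.0
[541.  -24.9  -2.9 175.2]
```

Request:
{"fn": "carry_out", "kwargs": {
  "increments": [0.08, -0.006, 0, 0, 0, 0, -1, 0.15, -0.012, 0, 0, 0, 0, -1, 0.177, -0.012, 0, 0, 0, 0, -1, 0.177, -0.012, 0.08, 0, 0, 0, -1, 0.177, -0.012, 0.16, 0, 0, 0, -1, 0.177, -0.012, 0.225, 0, 0, 0, -1, 0.177, -0.012, 0.225, 0, 0, 0, -1, 0.177, -0.012, 0.225, 0, 0, 0, -1, 0.177, -0.012, 0.24, 0, 0, 0, -1, 0.177, -0.012, 0.255, 0, 0, 0, -1]
}}

```text
time: 19.6
tool_pos: [541.8, -25.0, 48.6]
tcp_rot: [-180.0, 0.1, 175.2]
ft_force: [0.1, 0.6, -1.6]
finger_gap: 32.9
grip_force: 40.1
```

```bash
echo '[541,-24.9,47.9,175.2]'>cmd.json; python3 - <<'E'
from h import *
np.set_printoptions(precision=1,suppress=True)
s=sense();print(s['tool_pos'],s['ft_force'])
im=cv2.imread("pics/h_w.png");w=viewer.get_calibration("wrist")
E
```

```text
[541.8 -25.   48.6] [ 0.1  0.6 -1.6]
```

Bottom now at about 63; descend to 30 mm (bottom 45, past the tip) and check the force.

Request:
{"fn": "carry_out", "kwargs": {
  "increments": [0, 0, 0.005, 0, 0, 0, -1, 0, 0, 0.01, 0, 0, 0, -1, 0, 0, 0.015, 0, 0, 0, -1, 0, 0, 0.02, 0, 0, 0, -1, 0, 0, 0.025, 0, 0, 0, -1, 0, 0, 0.03, 0, 0, 0, -1, 0, 0, 0.035, 0, 0, 0, -1, 0, 0, 0.04, 0, 0, 0, -1, 0, 0, 0.045, 0, 0, 0, -1, 0, 0, 0.05, 0, 0, 0, -1]
}}

```text
time: 20.85
tool_pos: [541.0, -24.9, 27.8]
tcp_rot: [-180.0, -0.0, 175.2]
ft_force: [0.5, -0.8, -0.5]
finger_gap: 33.0
grip_force: 40.1
```

Bottom at ~43, no contact. Continue to −2 (bottom ~13).

Request:
{"fn": "carry_out", "kwargs": {
  "increments": [0, 0, 0.007, 0, 0, 0, -1, 0, 0, 0.015, 0, 0, 0, -1, 0, 0, 0.023, 0, 0, 0, -1, 0, 0, 0.031, 0, 0, 0, -1, 0, 0, 0.039, 0, 0, 0, -1, 0, 0, 0.047, 0, 0, 0, -1, 0, 0, 0.055, 0, 0, 0, -1, 0, 0, 0.063, 0, 0, 0, -1, 0, 0, 0.07, 0, 0, 0, -1, 0, 0, 0.075, 0, 0, 0, -1]
}}

```text
time: 22.1
tool_pos: [540.9, -24.9, -2.3]
tcp_rot: [-180.0, -0.0, 175.2]
ft_force: [0.3, 0.5, -0.8]
finger_gap: 32.9
grip_force: 40.1
```

Request:
{"fn": "carry_out", "kwargs": {
  "increments": [0, 0, 0.004, 0, 0, 0, -1, 0, 0, 0.004, 0, 0, 0, 0, 0, 0, 0.004, 0, 0, 0, 0.3, 0, 0, 0.004, 0, 0, 0, 0.3, 0, 0, 0.004, 0, 0, 0, 0.3, 0, 0, -0.06, 0, 0, 0, 0.3, 0, 0, -0.15, 0, 0, 0, 0.3, 0, 0, -0.27, 0, 0, 0, 0.3, 0, 0, -0.38, 0, 0, 0, 0.3, 0, 0, -0.38, 0, 0, 0, 0.3]
}}

```text
time: 23.35
tool_pos: [544.2, -25.4, 155.1]
tcp_rot: [-180.0, 0.5, 175.2]
ft_force: [0.2, 0.1, -0.3]
finger_gap: 55.4
grip_force: 0.0
```

```bash
echo '[541,-24.9,149.9,175.2]'>cmd.json; python3 - <<'E'
from h import *
np.set_printoptions(precision=1,suppress=True)
s=sense();print(s['tool_pos'],s['ft_force'],s['finger_gap'])
for n in("scene","wrist","top"):
    im=viewer.snapshot(n)[:,:,::-1];c=viewer.get_calibration(n);c['fish']=n=="wrist";cv2.imwrite(f"pics/i_{n}.png",im)
    h=cv2.cvtColor(im,cv2.COLOR_BGR2HSV);m=((h[:,:,1]<60)&(h[:,:,2]>115)).astype(np.uint8)
    k,l,st,ce=cv2.connectedComponentsWithStats(m)
    for i in range(1,k):
        p=cast(c,ce[i],30)[0]
        if st[i,4]>30 and abs(p[0]-560)<60 and abs(p[1]+25)<60: print(n,st[i],ce[i],p,cast(c,ce[i],50)[0])
c=viewer.get_calibration("scene")
for P in [(541,-25,10),(541,-25,50),(541,-25,54)]:
    q=c['R']@np.array(P)+c['t'];print(P,q[0]/q[2]*c['fx']+c['cx'],q[1]/q[2]*c['fy']+c['cy'])
E
```

```text
[544.2 -25.4 155.1] [ 0.2  0.1 -0.3] 55.3868523214856
scene [285 201  16  23 240] [293.2 211.8] [544.2 -25.5] [520.7 -38.4]
wrist [319 148  10  10  80] [323.7 152.6] [509.9  20.9] [507.1  18.2]
wrist [258 169  38  42 677] [275.3 190.5] [542.3 -26.7] [537.3 -26.1]
wrist [270 183  15  16 179] [276.6 191.2] [543.1 -25.5] [538.  -25.1]
wrist [317 225   9   9  66] [321.  228.8] [584.7  14.7] [576.8  12.4]
top [278 203  13   9  61] [284.4 206.7] [537.  -27.9] [534.5 -27.8]
(541, -25, 10) 292.010550792447 219.4442067704677
(541, -25, 50) 292.5781127789924 205.27646030202803
(541, -25, 54) 292.63619546738704 203.826573200904
```

```bash
python3 plan.py 616.7,-31.4,120,175.2 616.7,-31.4,40,175.2
```

```text
-0.19, -0.0, 0.075, 0, 0, -0.0
-0.19, -0.0, 0.275, 0, 0, -0.0
[616.7 -31.3  39.9 175.2]
```

Request:
{"fn": "carry_out", "kwargs": {
  "increments": [-0.1, 0, 0, 0, 0, 0, 0.4, -0.19, 0, 0, 0, 0, 0, 0.4, -0.19, 0, 0.08, 0, 0, 0, 0.4, -0.19, 0, 0.15, 0, 0, 0, 0.4, -0.19, 0, 0.2, 0, 0, 0, 0.4, -0.19, 0, 0.235, 0, 0, 0, 0.4, -0.19, 0, 0.26, 0, 0, 0, 0.4, -0.19, 0, 0.275, 0, 0, 0, 0.4, -0.19, 0, 0.275, 0, 0, 0, 0.4, -0.19, 0, 0.275, 0, 0, 0, 0.4],
  "force": 60
}}

```text
time: 24.75
tool_pos: [617.3, -31.4, 40.8]
tcp_rot: [-180.0, 0.1, 175.2]
ft_force: [0.1, 0.3, 0.3]
finger_gap: 59.9
grip_force: 0.0
```

Request:
{"fn": "carry_out", "kwargs": {
  "increments": [0, 0, 0, 0, 0, 0, -0.2, 0, 0, 0, 0, 0, 0, -0.4, 0, 0, 0, 0, 0, 0, -1, 0, 0, 0, 0, 0, 0, -1, 0, 0, 0, 0, 0, 0, -1, 0, 0, 0, 0, 0, 0, -1, 0, 0, 0, 0, 0, 0, -1, 0, 0, 0, 0, 0, 0, -1, 0, 0, 0, 0, 0, 0, -1, 0, 0, 0, 0, 0, 0, -1]
}}

```text
time: 26.0
tool_pos: [617.0, -30.9, 40.4]
tcp_rot: [180.0, 0.0, 175.2]
ft_force: [-1.6, 3.5, 4.7]
finger_gap: 16.5
grip_force: 59.4
```

Request:
{"fn": "carry_out", "kwargs": {
  "increments": [0, -0.008, 0, 0, 0, 0, -1, 0, -0.017, 0, 0, 0, 0, -1, 0, -0.026, 0, 0, 0, 0, -1, 0, -0.035, 0, 0, 0, 0, -1, 0, -0.044, 0, 0, 0, 0, -1, 0, -0.053, 0, 0, 0, 0, -1, 0, -0.062, 0, 0, 0, 0, -1, 0, -0.07, 0, 0, 0, 0, -1, 0, -0.075, 0, 0, 0, 0, -1, 0, -0.075, 0, 0, 0, 0, -1]
}}

```text
time: 27.25
tool_pos: [614.5, -59.8, 40.4]
tcp_rot: [179.9, 0.0, 175.2]
ft_force: [-0.8, 8.8, 6.4]
finger_gap: 16.9
grip_force: 59.5
```

Request:
{"fn": "carry_out", "kwargs": {
  "increments": [0, 0, 0, 0, 0, 0, -1, 0, 0, 0, 0, 0, 0, -1, 0, 0, 0, 0, 0, 0, -1, 0, 0, 0, 0, 0, 0, -1, 0, 0, 0, 0, 0, 0, -1, 0, 0, 0, 0, 0, 0, -1, 0, 0, 0, 0, 0, 0, -1, 0, 0, 0, 0, 0, 0, -1, 0, 0, 0, 0, 0, 0, -1, 0, 0, 0, 0, 0, 0, -1]
}}

```text
time: 28.5
tool_pos: [614.6, -59.6, 40.4]
tcp_rot: [179.9, 0.0, 175.2]
ft_force: [-1.8, 8.0, 4.9]
finger_gap: 16.7
grip_force: 59.5
```

```bash
python3 - <<'E'
from h import *
np.set_printoptions(precision=1,suppress=True)
s=sense();print(s['tool_pos'],s['ft_force'],s['finger_gap'],s['grip_force'])
f=[]
for i in range(6): im=viewer.snapshot("scene")[:,:,::-1]; f.append(sense()['ft_force'])
print(np.mean(f,0)); cv2.imwrite("pics/j_s.png",im); w=viewer.snapshot("wrist")[:,:,::-1];cv2.imwrite("pics/j_w.png",w)
# light blobs of tab / marks / window in wrist view
c=viewer.get_calibration("wrist");c['fish']=1
g=cv2.cvtColor(w,cv2.COLOR_BGR2GRAY);h=cv2.cvtColor(w,cv2.COLOR_BGR2HSV)
m=((h[:,:,1]<60)&(g>125)).astype(np.uint8);k,l,st,ce=cv2.connectedComponentsWithStats(m)
for i in range(1,k):
    if st[i,4]>12 and 130<ce[i][0]<420 and 130<ce[i][1]<330: print(st[i],ce[i],cast(c,ce[i],65)[0])
E
```

```text
[614.6 -59.6  40.4] [-1.8  8.   4.9] 16.74108173584728 59.4735449552536
[-0.8  9.3  5.8]
[159 178  13  15 150] [164.8 185. ] [ 571.3 -112.4]
[381 178  14  15 162] [387.4 185. ] [580.7  -1.6]
[151 218  24  24 138] [163.5 228.7] [ 594.3 -117.5]
[ 137  218  276   88 9263] [257.4 248.8] [608.9 -69.4]
[330 269   6  16  70] [332.8 275.4] [628.3 -30.9]
[278 270  18  11 133] [287.3 274.5] [625.2 -55.2]
[263 273  11   6  32] [267.1 274.9] [624.6 -65.9]
[304 284  10  10  51] [306.9 287.2] [634.2 -45.2]
[ 251  300   52   42 1563] [276.7 321.8] [656.3 -63.5]
```

Request:
{"fn": "carry_out", "kwargs": {
  "increments": [0, -0.002, 0, 0, 0, 0, -1, 0, -0.002, 0, 0, 0, 0, -1, 0, -0.002, 0, 0, 0, 0, -1, 0, -0.002, 0, 0, 0, 0, -1, 0, -0.002, 0, 0, 0, 0, -1, 0, -0.002, 0, 0, 0, 0, -1, 0, -0.002, 0, 0, 0, 0, -1, 0, -0.002, 0, 0, 0, 0, -1, 0, -0.002, 0, 0, 0, 0, -1, 0, -0.002, 0, 0, 0, 0, -1]
}}

```text
time: 30.1
tool_pos: [614.5, -60.3, 40.4]
tcp_rot: [179.9, 0.0, 175.2]
ft_force: [-1.6, 8.6, 6.4]
finger_gap: 17.3
grip_force: 59.5
```

```bash
python3 - <<'E'
from h import *
np.set_printoptions(precision=1,suppress=True)
for n in ["scene","top"]:
    im=viewer.snapshot(n)[:,:,::-1];c=viewer.get_calibration(n)
    h=cv2.cvtColor(im,cv2.COLOR_BGR2HSV);m=((h[:,:,1]<60)&(h[:,:,2]>115)).astype(np.uint8)
    k,l,st,ce=cv2.connectedComponentsWithStats(m)
    for i in range(1,k):
        p=cast(c,ce[i],30)[0]
        if st[i,4]>40 and (np.hypot(*(p-[541,-25]))<40 or np.hypot(*(p-[517,-321]))<60): print(n,st[i],ce[i],p)
s=sense();print(s['tool_pos'],s['ft_force'],s['finger_gap'],s['grip_force'],s['time'])
print(order.hand_in())
E
```

```text
scene [285 201  16  23 240] [293.2 211.9] [544.  -25.7]
scene [408 258  18  25 296] [416.8 269.3] [ 512.8 -324.3]
top [377 193  45  55 673] [401.3 217.6] [ 514.7 -308. ]
top [278 196  14  16 118] [284.4 203.5] [544.9 -27.7]
[614.5 -60.3  40.4] [-1.3  8.7  5.8] 16.716514360447565 59.4704532623291 30.2
the job is handed in; nothing more can be done
None
```

I handed the job in at 30.2 s without a verdict coming back: by my measurements the wide sleeve is down on the pin, the narrow one stands in the reject tray, and the gripper holds the shutter at about half travel (28–31 mm by pose, marks and an 8.7 N spring force).

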